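# Clear the bench into the drawer chest

## Task

Clear up after the assembly: nest the turned wooden cups in order of size, each standing down on the bottom of the next larger one, pull out the drawer of the small plywood chest, stand the nest upright in its narrow bay, and put every tool that is out (tape measure, block plane, sanding block; not all are there every time) into its wide bay. Then push the drawer fully shut. Leave the mug and the carton of screws where they are.

Things in the scene. Friction and masses are not known exactly. Their poses are not given: they have to be found in the camera images.
- drawer (a joint): drawer of a low plywood chest fixed to the bench at the right (370 mm wide, 215 mm deep, top 115 mm above the bench, turned by up to 0.12 rad, a flat wrench and a pencil on top): 0 = shut, grows as it is pulled out straight toward the robot's side, full travel 0.185 m; starts shut or ajar by up to 0.03. Runs level with about 2 N of friction and stays where it is left.
- drawer_handle (a point): middle of the drawer's steel bar handle (moves with the drawer), 82 mm above the bench: a level bar along y, 108 mm long between its bends, 10 mm thick, 40 mm in front of the drawer front. x points into the chest (push direction), y left, z up. The drawer front is 15 mm thick, the inside of the drawer begins 55 mm behind this point.
- drawer_bays (a point): top edge of the drawer front above the handle (moves with the drawer), 115 mm above the bench, on the inner face; axes as the handle's. Inside, 180 mm front to back: wide tool bay from y -56 to +164 mm, its centre at x 90, y 54 mm; narrow cup bay from y -164 to -64 mm, its centre at x 90, y -114 mm. Floor 18 mm above the bench, side, back and dividing walls 60 mm high; 87 mm clear above the floor when shut.
- cup_large_mid (a point): turned, untreated light wooden cup, open at the top, the largest: 68 mm across the rim, 61 mm across the foot, 60 mm high, wall 4 mm, inner bottom 8 mm above the foot, slightly tapered; it stands on the bench (order varies); point on its axis half-way up (30 mm), z up. The medium cup goes inside it with 2 to 3 mm to spare all round and stands 8 mm proud of its rim.
- cup_medium_mid (a point): turned, untreated light wooden cup, open at the top, the middle one: 55 mm across the rim, 48 mm across the foot, 60 mm high, wall 4 mm, inner bottom 8 mm above the foot, slightly tapered; it stands on the bench (order varies); point on its axis half-way up (30 mm), z up. Inside the large cup this point is 8 mm above the large cup's point.
- cup_small_mid (a point): turned, untreated light wooden cup, open at the top, the smallest (absent from some starts): 42 mm across the rim, 35 mm across the foot, 60 mm high, wall 4 mm, inner bottom 8 mm above the foot, slightly tapered; it stands on the bench (order varies); point on its axis half-way up (30 mm), z up. It goes inside the medium cup with 2 to 3 mm to spare all round and stands 8 mm proud.
- tape_measure_mid (a point): grey tape measure standing on its edge, 38 mm (its x) by 84 mm (y) by 68 mm high; point at its centre, 34 mm up. Grip across x. Absent from some starts.
- block_plane_mid (a point): steel block plane on its sole, 160 mm long (its y), body 50 mm wide (x) with level sides up to 22 mm high, 52 mm high overall with a 36 mm wide cap in the middle; point on the centre line, 20 mm above the sole. Grip the body across x. 0.68 kg. Absent from some starts.
- sanding_block_mid (a point): cork sanding block wrapped in paper, 65 mm (its x) by 116 mm (y) by 37 mm high; point at its centre, 18.5 mm up. Grip across x. Absent from some starts.
- mug: white mug with a handle, 78 x 114 x 93 mm, beyond the tools; origin at its underside. Bystander, leave alone.
- screw_box: carton of deck screws, 66 x 105 x 51 mm, to the left of the cups; origin at its underside. Bystander, leave alone.
Mind the look-alikes: they are no part of the job. What is shaped like the part that bears cup_large_mid but purple or red is not meant.

How it is judged:
By the outcome, as a careful person would: the job done as asked, in the order asked, and still so for the second after the job is handed in, with the robot touching nothing.
Of cup_small, tape_measure, block_plane, sanding_block only 2 to 4 are there at a start; the rules pass over those that are not, and their reading is None.
At some moment in a run one of cup_large, cup_medium may be knocked a few centimetres aside while the robot is not near it.
It also fails if it takes over 210 s, if anything falls off the work surface, if the arm or the gripper's body presses on something with over 40 N, if the wrist force passes 120 N, or if a joint passes its speed limit or range.

## Robot

A 7-joint arm with a two-finger parallel gripper is mounted at the origin on a cart in front of the work surface, level with it; the furniture and walls round the work are solid. World frame = base frame: x ahead of the robot, y to its left, z up, the work surface at z = 0. Lengths are in m, angles in rad, forces in N, time in s.
With the tool pointing down it reaches from about 0.425 to 0.875 m from the base axis. Payload 8.4 kg.
Tool frame: the origin (TCP) lies midway between the tips of the shut fingers; the grasp point (between the pads) lies robot.hold_point_z behind it (robot.hold_point_z is the distance from the TCP to the grasp point, in m); z points along the fingers, y is the line along which they close (so a half turn about z gives the same grasp; the last joint's range is limited). The gripper opens to 85 mm and grips with 20 to 120 N. Pads are 22 mm wide; open, the fingers measure 114 mm over their backs; the gripper's body (76 mm by 85 mm) begins 54 mm behind the grasp point. The pads swing forward as they close: fully open they stand 13 mm farther back than shut.
Start: joints at [1.009, 0.333, 0.04, 1.465, -0.013, 1.343, -0.059], TCP at [0.29, -0.582, 0.231] pointing down, gripper open.
Joint ranges: [-2.58, 2.58], [-0.38, 2.09], [-1.3, 1.39], [0.25, 2.4], [-1.5, 4.64], [0.08, 2.09], [-2.65, 2.65]. Speed limits (rad/s): [2.22, 2.22, 2.79, 2.79, 3.14, 3.14, 3.14].

## Interface

Orientations are given as a unit quaternion [x, y, z, w].
In Python, from rig import robot gives the robot as it stands. Calls block until the motion is done:
- robot.move_to(position, orientation): joint-space move of the TCP to a pose.
- robot.move_linear(position, attitude=None, max_speed=0.15, until_force=None): straight line of the TCP; attitude=None keeps the orientation; max_speed is the mean speed in m/s. With until_force (N) it stops when the force on the tool has changed by that much, and returns True; else False.
- robot.set_joints(angles): joint-space move.
- robot.gripper_to(opening, newtons=None): finger opening in m; newtons is the grip in N (None keeps the last); returns when the fingers have stopped.
- robot.dwell(seconds).
- robot.inverse_kinematics(position, orientation): joint angles nearest the present ones, or None.
- robot.observe(): the state.
- robot.grab_frame(name): name is "scene" or "top"; returns a dict with "image" (400x640x3 uint8, red, green, blue), "intrinsics" (3x3 intrinsics, pixels), "distortion" ([k1, k2, p1, p2, k3] as OpenCV has them; the pictures are not rectified), "rvec" (rotation vector, rad) and "tvec" (3), from world to camera coordinates, as OpenCV has them. Camera axes: x right, y down, z forward; pixel columns grow to the right and rows downward; lengths in m; the calibration is good to about 2 mm. A picture is of the moment at which its call begins. There is no depth.
A pose or a line that the arm cannot do raises robot.Unreachable and nothing moves.
- robot.finish_job(): hands the job in; it is judged then, once.
The state is a dict: "time_s": time; "q": joint angles; "joint_vel": joint speeds; "effort": joint torques, N m; "tcp_pos": TCP position; "tool_rot": TCP orientation; "wrist_force": force on the tool from outside, world axes, zero at the start; "moment": the same for the moment, N m; "gripper_width": finger opening in m; "gripper_force": force on a finger pad.
Only numpy, scipy, OpenCV 4.12 (cv2) and the standard library are available. Lean on these libraries where they do the work, as an engineer would, in place of code of your own. Each camera call takes 0.05 s, during which the arm holds its last target. There are 200 camera calls.

## Working session

There is one attempt and no reset: what is moved stays moved. The work goes in short steps, each a Python script; the robot and the scene stay as the last script left them, time stands still between calls to the robot, and variables do not carry over. Pictures are saved under pics/ and viewed, at most 14 in all, crops included, and the job is handed in when it is done.

```bash
ls; mkdir -p pics; cat > h.py <<'E'
import numpy as np, cv2
from rig import robot
from scipy.spatial.transform import Rotation as R
def grab(name,fn=None):
    f=robot.grab_frame(name)
    if fn: cv2.imwrite('pics/'+fn,f['image'][:,:,::-1])
    return f
def ray(f,uv):
    K=np.array(f['intrinsics']);D=np.array(f['distortion'])
    p=cv2.undistortPoints(np.array(uv,float).reshape(-1,1,2),K,D).reshape(-1,2)
    Rm=cv2.Rodrigues(np.array(f['rvec'],float))[0];t=np.array(f['tvec'],float).ravel()
    c=-Rm.T@t
    d=np.c_[p,np.ones(len(p))]@Rm
    return c,d
def atz(f,uv,z):
    c,d=ray(f,uv); z=np.broadcast_to(z,len(d))
    return c+d*((z-c[2])/d[:,2])[:,None]
def proj(f,P):
    return cv2.projectPoints(np.array(P,float).reshape(-1,1,3),np.array(f['rvec'],float),np.array(f['tvec'],float),np.array(f['intrinsics']),np.array(f['distortion']))[0].reshape(-1,2)
E
python3 - <<'E'
from h import *
for n in('scene','top'):
    f=grab(n,n+'0.png'); c,d=ray(f,[[320,200]]); print(n,c,d,f['intrinsics'])
print(robot.hold_point_z,robot.observe())
E
```

```text
pics
scene [-0.0307733   0.8579457   1.07153801] [[ 0.44674163 -0.53565207 -0.71679781]] [[462.29350131   0.         313.82622873]
 [  0.         462.29350131 194.89407213]
 [  0.           0.           1.        ]]
top [0.28321079 0.12589014 1.39444672] [[ 0.22194832  0.00539027 -0.97520032]] [[501.06461895   0.         324.2682508 ]
 [  0.         501.06461895 207.65157472]
 [  0.           0.           1.        ]]
0.0187 {'time_s': 0.1, 'q': array([ 1.00879097,  0.33382087,  0.03985268,  1.46618963, -0.01339508,
        1.34328956, -0.05851841]), 'joint_vel': array([-0.00172094, -0.00117135, -0.00026411, -0.0025431 ,  0.00067565,
        0.00080946,  0.00030785]), 'effort': array([ 5.96474390e-03, -6.60013676e+01,  1.37161911e+00, -4.06466246e+01,
        1.71759079e-02,  9.03957349e-03, -3.52600594e-06]), 'tcp_pos': array([ 0.29000232, -0.58125961,  0.23051911]), 'tool_rot': array([ 9.73346953e-01,  2.29336413e-01, -2.10547853e-04, -6.89446302e-04]), 'wrist_force': array([-0.2492283 , -0.4226326 , -0.36919577]), 'moment': array([-0.02003546,  0.04291071, -0.00525778]), 'gripper_force': 0.0, 'gripper_width': 0.08562943417930445}
```

View pics/scene0.png

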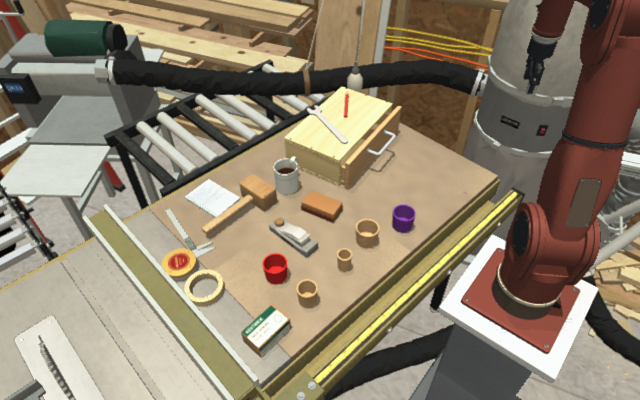

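View pics/top0.png

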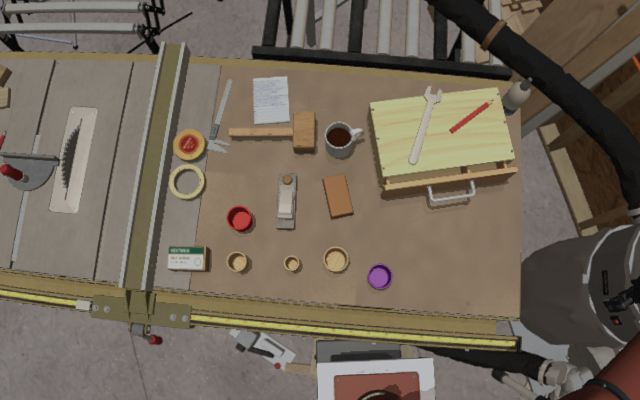

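Present: three cups (large at top-view (335,259), medium (237,261), small (292,263)), block plane (286,202) and sanding block (338,196); no tape measure. The drawer is slightly ajar, handle at (452,195). I'll enlarge.

```bash
python3 - <<'E'
import cv2
a=cv2.imread('pics/top0.png')
for n,(x0,y0,x1,y1,s) in dict(c1=(220,165,380,285,5),c2=(365,80,525,210,4.6)).items():
    cv2.imwrite(f'pics/{n}.png',cv2.resize(a[y0:y1,x0:x1],None,fx=s,fy=s,interpolation=cv2.INTER_CUBIC))
E
```

```text
(no output)
```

View pics/c1.png

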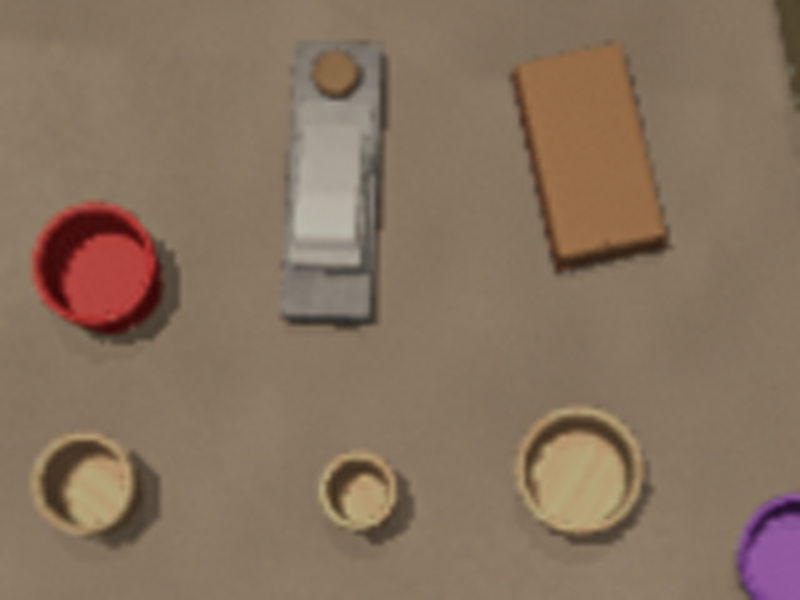

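View pics/c2.png

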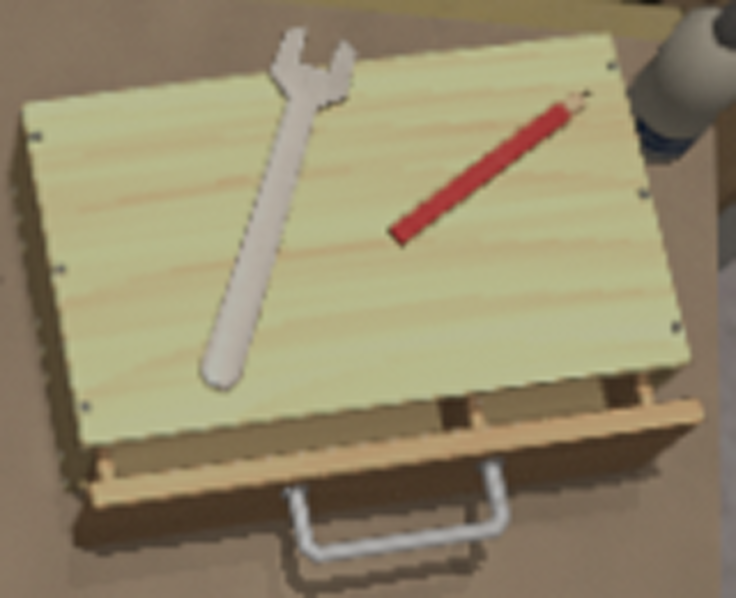

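```bash
cat > m.py <<'E'
from h import *
f=grab('top')
A=lambda p,z:atz(f,(np.array(p,float)+.5)/5-.5+[220,165],z)[:,:2]
B=lambda p,z:atz(f,(np.array(p,float)+.5)/4.6-.5+[365,80],z)[:,:2]
np.set_printoptions(precision=4,suppress=True)
print('cups L M S',A([[579,471],[85,484],[359,492]],.06))
for c,n in (((516,471),(642,471)),'L'),(((33,484),(137,484)),'M'):
    q=A(c,.06);print(n,np.linalg.norm(q[0]-q[1]))
for n,c,z in ('plane',[(297,42),(385,42),(372,320),(281,318)],.022),('sand',[(516,68),(620,43),(667,240),(560,262)],.037):
    q=A(c,z);e=(q[0]+q[1]-q[2]-q[3])/2;w=(q[0]+q[3]-q[1]-q[2])/2;print(n,q.mean(0),np.linalg.norm(e),np.linalg.norm(w),np.arctan2(e[1],e[0]),np.arctan2(w[1],w[0]))
q=B([(22,104),(610,36),(690,362),(82,443)],.115)
e=(q[0]+q[1]-q[2]-q[3])/2;w=(q[0]+q[3]-q[1]-q[2])/2;print('chest',q.mean(0),np.linalg.norm(e),np.linalg.norm(w),np.arctan2(e[1],e[0]),np.arctan2(-w[0],w[1]))
q=B([(97,506),(703,415),(697,402),(90,485)],.115);print('front',q,np.arctan2(-(q[0]-q[1])[0],(q[0]-q[1])[1]))
q=B([(318,552),(500,526)],.085);print('handle',q,q.mean(0),np.linalg.norm(q[0]-q[1]),np.arctan2(-(q[0]-q[1])[0],(q[0]-q[1])[1]))
E
python3 m.py
```

```text
cups L M S [[0.4246 0.0977]
 [0.4266 0.3626]
 [0.4176 0.2154]]
L 0.06726274826541166
M 0.0563721998105562
plane [0.598  0.2281] 0.15986782837573996 0.05047328863232764 -0.0712067823039815 1.5221914554762914
sand [0.6044 0.0836] 0.11461312884227474 0.06034322253899538 0.18115671122074517 1.7588856647881888
chest [ 0.7585 -0.207 ] 0.2126303615308782 0.36904176989050075 0.10552285502015837 0.10274911829242322
front [[ 0.5961 -0.041 ]
 [ 0.639  -0.4057]
 [ 0.6471 -0.403 ]
 [ 0.6086 -0.0377]] 0.11723328942309376
handle [[ 0.5711 -0.1735]
 [ 0.5829 -0.2843]] [ 0.577  -0.2289] 0.11143978383709925 0.10628480994857246
```

```bash
cat >> h.py <<'E'
YAW=0.105; UX=np.array([np.cos(YAW),np.sin(YAW),0]); UY=np.array([-np.sin(YAW),np.cos(YAW),0])
def ori(th):
    """tool down, closing line along th; of the two half turns the one with the easier last joint"""
    out=[]
    for t in (th,th+np.pi):
        y=np.array([np.cos(t),np.sin(t),0]);z=np.array([0,0,-1.]);x=np.cross(y,z)
        out.append(R.from_matrix(np.c_[x,y,z]).as_quat())
    return out
def best(pos,th):
    c=[]
    for o in ori(th):
        j=robot.inverse_kinematics(pos,o)
        if j is not None:
            c.append((abs(np.array(j)[6])+abs(np.array(j)[4]),o))
    if not c: return None
    return min(c,key=lambda a:a[0])[1]
def above(xy,th,z): 
    p=[xy[0],xy[1],z]; o=best(p,th); robot.move_to(p,o); return o
def down(xy,z,v=0.1,f=None): return robot.move_linear([xy[0],xy[1],z],max_speed=v,until_force=f)
def st(msg=''):
    s=robot.observe();print(msg,round(s['time_s'],1),s['tcp_pos'].round(4),s['wrist_force'].round(1),round(s['gripper_width'],4),round(float(s['gripper_force']),1))
def rim(f,xy,rad,z=.06):
    """centre of a cup from pale/wooden rim: best-fit projected ring by gradient"""
    g=cv2.GaussianBlur(f['image'],(0,0),.7).astype(float)
    a=np.linspace(0,2*np.pi,72,endpoint=False); best_=(-1,)
    ring=lambda c,r:cv2.remap(g.astype(np.float32),*[k.astype(np.float32).reshape(1,-1) for k in proj(f,np.c_[c[0]+r*np.cos(a),c[1]+r*np.sin(a),np.full(72,z)]).T],cv2.INTER_LINEAR)[0]
    for st_,n in ((.004,8),(.001,5),):
        c0=np.array(xy) if best_[0]<0 else best_[1]
        for i in range(-n,n+1):
            for j in range(-n,n+1):
                c=c0+st_*np.array([i,j]); s=(ring(c,rad-.002)-ring(c,rad+.003))@[1,.8,.2]
                s=np.minimum(s,60).mean()
                if s>best_[0]: best_=(s,c)
    return best_[1],best_[0]
E
python3 - <<'E'
from h import *
f=grab('top')
for c,r in (((.4246,.0977),.034),((.4266,.3626),.0275),((.4176,.2154),.021)): print(rim(f,c,r))
ux=UX[:2];uy=UY[:2];h=np.array([.577,-.229]);ho=h-.165*ux
for n,p,th in [('L',(.4246,.0977),t) for t in np.arange(0,3.1,.39)]+[('M',(.4266,.3626),np.pi/2),('S',(.4176,.2154),np.pi/2),('pl',(.598,.228),np.pi/2-.06),('sa',(.6044,.0836),.18-np.pi/2),('h',h,YAW),('ho',ho,YAW),('hs',h+.024*ux,YAW),('cup',ho+.145*ux-.114*uy,YAW),('plb',ho+.145*ux+.11*uy,YAW+np.pi/2),('sab',ho+.145*ux+.008*uy,YAW+np.pi/2)]:
    print(n,p,round(th,2),[(robot.inverse_kinematics([*p,z],best([*p,z],th))[[4,6]].round(2) if best([*p,z],th) is not None else None) for z in (.0,.03,.06,.12,.17,.22)])
E
```

```text
(array([0.4266, 0.0977]), np.float64(39.89056260850695))
(array([0.4286, 0.3656]), np.float64(35.37831488715278))
(array([0.4196, 0.2174]), np.float64(39.1345675998264))
L (0.4246, 0.0977) 0.0 [array([ 0.3 , -0.58]), array([ 0.21, -0.5 ]), array([ 0.14, -0.44]), array([ 0.03, -0.34]), array([-0.02, -0.29]), array([-0.06, -0.25])]
L (0.4246, 0.0977) 0.39 [array([ 0.3 , -0.19]), array([ 0.21, -0.11]), array([ 0.14, -0.05]), array([0.03, 0.05]), array([-0.02,  0.1 ]), array([-0.06,  0.14])]
L (0.4246, 0.0977) 0.78 [array([0.31, 0.19]), array([0.22, 0.27]), array([0.14, 0.34]), array([0.03, 0.44]), array([-0.02,  0.49]), array([-0.06,  0.53])]
L (0.4246, 0.0977) 1.17 [array([0.32, 0.58]), array([0.22, 0.66]), array([0.14, 0.73]), array([0.03, 0.82]), array([-0.02,  0.88]), array([-0.06,  0.92])]
L (0.4246, 0.0977) 1.56 [array([0.33, 0.96]), array([0.23, 1.04]), array([0.15, 1.11]), array([0.04, 1.21]), array([-0.02,  1.27]), array([-0.06,  1.31])]
L (0.4246, 0.0977) 1.95 [array([0.27, 1.39]), array([0.19, 1.46]), array([0.12, 1.52]), array([ 0.03, -1.53]), array([-0.02, -1.48]), array([-
[... 1221 characters left out ...]
2, 0.54]), array([0.  , 0.55])]
hs [ 0.60086782 -0.22648463] 0.1 [array([0.24, 0.22]), array([0.22, 0.24]), array([0.2 , 0.25]), array([0.16, 0.28]), array([0.14, 0.29]), array([0.12, 0.3 ])]
cup [ 0.56905817 -0.3444683 ] 0.1 [array([0.18, 0.45]), array([0.17, 0.46]), array([0.16, 0.47]), array([0.14, 0.49]), array([0.12, 0.5 ]), array([0.11, 0.5 ])]
plb [ 0.54558136 -0.12170196] 1.68 [array([ 0.15, -1.45]), array([ 0.13, -1.43]), array([ 0.11, -1.42]), array([ 0.09, -1.4 ]), array([ 0.07, -1.38]), array([ 0.06, -1.37])]
sab [ 0.55627169 -0.2231402 ] 1.68 [array([ 0.1 , -1.24]), array([ 0.09, -1.23]), array([ 0.08, -1.22]), array([ 0.06, -1.21]), array([ 0.05, -1.2 ]), array([ 0.05, -1.2 ])]
```

```bash
python3 - <<'E'
from h import *
for n in('top','scene'):
  f=grab(n)
  for c,r in (((.4256,.0977),.034),((.4276,.364),.0275),((.4186,.2164),.021)): print(n,rim(f,c,r))
E
```

```text
top (array([0.4266, 0.0977]), np.float64(39.89198947482639))
top (array([0.4286, 0.366 ]), np.float64(35.27354329427083))
top (array([0.4196, 0.2174]), np.float64(39.24764268663195))
scene (array([0.4266, 0.0997]), np.float64(32.99789496527778))
scene (array([0.4286, 0.366 ]), np.float64(35.56043294270833))
scene (array([0.4196, 0.2184]), np.float64(29.59653049045139))
```

```bash
cat >> h.py <<'E'
def find(xy,rad,z=.06):
    r=[rim(grab(n),xy,rad,z) for n in('top','scene')]
    print('find',[(a.round(4),round(s)) for a,s in r]); return (r[0][0]+r[1][0])/2
def centre(xy,w,tcpz,ths,force=20):
    """pinch at each angle in turn; leaves the last pinch closed"""
    for i,th in enumerate(ths):
        robot.gripper_to(.083 if w>.06 else w+.025)
        above(xy,th,.12); down(xy,tcpz); robot.gripper_to(w-.012,force); st('pinch')
        if i<len(ths)-1: robot.gripper_to(.083 if w>.06 else w+.025); down(xy,.12,.2)
E
python3 - <<'E'
from h import *
L=find((.4266,.0987),.034)
above(L,.78,.2)
centre(L,.068,.034,(2.36,.78))
robot.gripper_to(.083); down(L,.2,.2)
M=find((.4286,.366),.0275)
centre(M,.055,.046,(0.2,1.57),30)
down(M,.2,.15); st('lifted')
print(find(L,.034)); grab('scene','s1.png')
np.save('L.npy',L)
E
```

```text
find [(array([0.4266, 0.0977]), 40), (array([0.4266, 0.0997]), 33)]
pinch 5.8 [0.4272 0.0988 0.0349] [-3.1  0.   8.6] 0.0669 20.3
pinch 9.6 [0.4271 0.0987 0.035 ] [-3.5 -1.8  9.2] 0.0668 19.8
find [(array([0.4286, 0.366 ]), 35), (array([0.4286, 0.366 ]), 35)]
pinch 13.9 [0.4288 0.3665 0.047 ] [-2.1 -1.1  7.4] 0.0534 30.5
pinch 17.5 [0.4293 0.3661 0.0471] [-0.8 -1.7  7.7] 0.0533 30.3
lifted 18.7 [0.4283 0.3655 0.199 ] [-0.3  1.1 -1.2] 0.0536 31.6
find [(array([0.4276, 0.0987]), 42), (array([0.4276, 0.1007]), 30)]
[0.4276 0.0997]
```

View pics/s1.png

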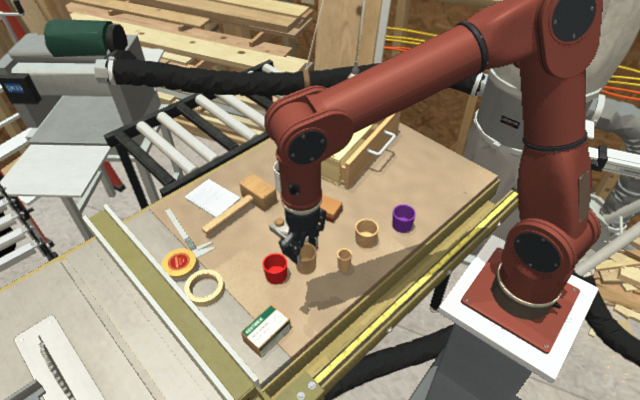

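The medium cup is held (gone from (307,292), now at (306,258) in the gripper); the large one is undisturbed. Inserting.

```bash
python3 - <<'E'
from h import *
L=np.load('L.npy')
above(L,1.57,.2); down(L,.125); st('pre')
print(down(L,.0605,.05,8)); st('in')
f=grab('scene','s2.png')
u,v=proj(f,[[*L,.1]])[0].astype(int)
a=cv2.imread('pics/s2.png')[v-45:v+55,u-65:u+65];cv2.imwrite('pics/s2c.png',cv2.resize(a,None,fx=5,fy=5,interpolation=3))
E
```

```text
pre 20.9 [0.4269 0.0992 0.1254] [-0.1 -0.   0.2] 0.0532 31.6
False
in 22.3 [0.4268 0.0987 0.0607] [ 1.   0.7 -0.4] 0.0534 31.6
```

View pics/s2c.png

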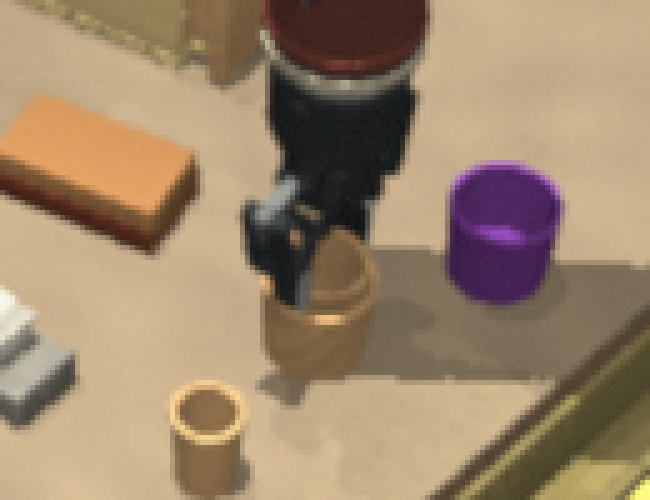

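```bash
python3 - <<'E'
from h import *
L=np.load('L.npy')
robot.gripper_to(.08); robot.dwell(.3); down(L,.12)
M=find(L,.0275,.068)
centre(L,.055,.0605,(0.,1.57),20)
robot.gripper_to(.08); down(L,.2,.2)
S=find((.4196,.218),.021)
print('M',find(L,.0275,.068),'L',find(L,.034))
centre(S,.042,.048,(0.2,1.57),25)
down(S,.2,.2); above(L,1.57,.2); down(L,.135); st('pre')
print(down(L,.0685,.05,8)); st('in')
robot.gripper_to(.065); robot.dwell(.3); down(L,.2,.2); 
M=find(L,.0275,.068);S=find(L,.021,.076)
# out of the way, look
robot.move_to([.42,-.1,.3],best([.42,-.1,.3],.1)); f=grab('scene','s3.png'); st()
print('L',find(L,.034),find(L,.0275,.068),find(L,.021,.076))
u,v=proj(f,[[*L,.08]])[0].astype(int)
a=cv2.imread('pics/s3.png')[v-30:v+40,u-45:u+45];cv2.imwrite('pics/s3c.png',cv2.resize(a,None,fx=7,fy=7,interpolation=3))
E
```

```text
find [(array([0.4426, 0.1107]), 12), (array([0.4416, 0.0617]), 23)]
pinch 26.6 [0.4271 0.0987 0.0613] [-1.9 -0.6  7.1] 0.0527 19.6
pinch 30.2 [0.4275 0.0986 0.0614] [-1.9 -1.9  7.2] 0.0532 19.6
find [(array([0.4196, 0.217 ]), 40), (array([0.4196, 0.219 ]), 29)]
find [(array([0.4496, 0.1167]), 12), (array([0.4556, 0.0617]), 13)]
find [(array([0.4486, 0.1087]), 10), (array([0.4276, 0.1017]), 22)]
M [0.4526 0.0892] L [0.4381 0.1052]
pinch 34.9 [0.42   0.2183 0.0488] [-2.9 -1.2  6.1] 0.0404 24.4
pinch 38.5 [0.4204 0.218  0.0488] [-0.4 -1.7  5.1] 0.0407 24.6
pre 40.8 [0.4269 0.0992 0.1354] [ 0.7  0.  -0.6] 0.0404 25.3
False
in 42.2 [0.4268 0.0987 0.0688] [ 0.1 -0.6 -1. ] 0.0403 25.3
find [(array([0.4516, 0.1167]), 13), (array([0.4616, 0.1177]), 16)]
find [(array([0.4466, 0.1217]), 13), (array([0.4526, 0.1197]), 19)]
 44.9 [ 0.4201 -0.0986  0.2993] [ 0.3 -0.1 -0.9] 0.0652 0.0
find [(array([0.4276, 0.0987]), 42), (array([0.4276, 0.1017]), 33)]
find [(array([0.4196, 0.0947]), 23), (array([0.4266, 0.0997]), 29)]
find [(array([0.4116, 0.0927]), 30), (array([0.4076, 0.1267]), 26)]
L [0.4276 0.1002] [0.4231 0.0972] [0.4096 0.1097]
```

View pics/s3c.png

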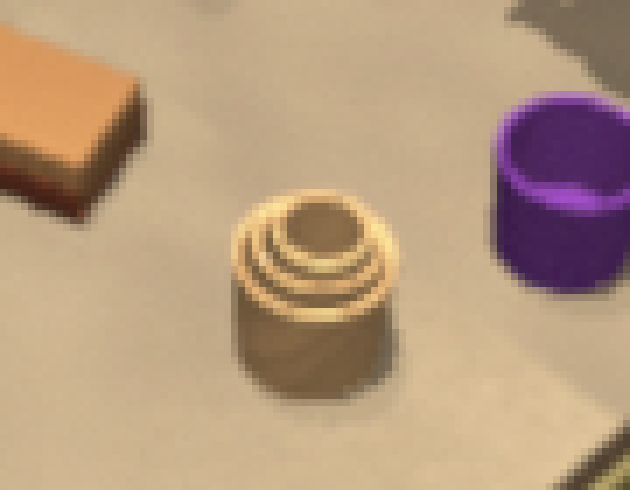

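Nest is complete: three concentric rims, stepped 8 mm, at about (315,240) in the crop. Now the drawer.

```bash
python3 - <<'E'
from h import *
h=np.array([.577,-.229]); ux=UX[:2]
robot.gripper_to(.03); above(h,YAW,.2); print(down(h,.064,.1,8)); st('at handle')
robot.gripper_to(.0,40); st('gripped')
p0=robot.observe()['tcp_pos'][:2]
print(robot.move_linear([*(h-.175*ux),.064],max_speed=.08,until_force=15)); st('pulled')
print((p0-robot.observe()['tcp_pos'][:2])@ux)
robot.gripper_to(.03); robot.dwell(.2); p=robot.observe()['tcp_pos'][:2]; st('open'); down(p,.2,.2)
np.save('ho.npy',p)
robot.move_to([.45,.05,.35],best([.45,.05,.35],.1))
grab('top','t2.png')
a=cv2.imread('pics/t2.png')[80:250,280:530];cv2.imwrite('pics/t2c.png',cv2.resize(a,None,fx=3.2,fy=3.2,interpolation=3))
E
```

```text
True
at handle 47.8 [ 0.5775 -0.2287  0.0708] [ 0.9 -0.5  5.9] 0.03 2.4
gripped 48.1 [ 0.5763 -0.2288  0.0699] [ 1.2 -0.5  3.6] 0.008 39.1
True
pulled 49.1 [ 0.5196 -0.2349  0.0699] [-2.4  0.2  6. ] 0.0086 39.4
0.05698806743228941
open 49.6 [ 0.5216 -0.2346  0.0698] [-1.3 -0.  -0.3] 0.03 0.5
```

View pics/t2c.png

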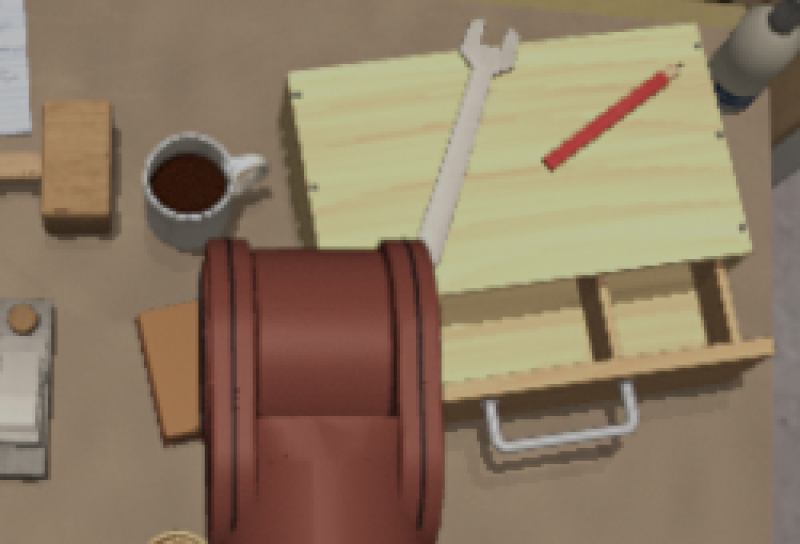

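The drawer is out only ~57 mm (handle at crop (562,440)); the force trigger was too touchy. Regrip and pull on.

```bash
python3 - <<'E'
from h import *
ux=UX[:2]; h=np.array([.5196,-.2349])
above(h,YAW,.2); down(h,.064,.1); st('at handle')
robot.gripper_to(.0,60); st('gripped')
p0=robot.observe()['tcp_pos'][:2]
print(robot.move_linear([*(h-.125*ux),.064],max_speed=.04,until_force=30)); st('pulled')
p=robot.observe()['tcp_pos'][:2]; print((p0-p)@ux)
robot.gripper_to(.03); robot.dwell(.2); p=robot.observe()['tcp_pos'][:2]; st('open'); down(p,.2,.2)
robot.move_to([.45,.25,.35],best([.45,.25,.35],.1))
grab('top','t3.png')
a=cv2.imread('pics/t3.png')[130:290,320:520];cv2.imwrite('pics/t3c.png',cv2.resize(a,None,fx=3.75,fy=3.75,interpolation=3))
E
```

```text
at handle 54.5 [ 0.5243 -0.2345  0.0678] [ 0.8  3.  22.8] 0.03 1.1
gripped 54.8 [ 0.5214 -0.235   0.0655] [ 0.2  1.7 12.7] 0.0082 58.7
True
pulled 57.2 [ 0.4141 -0.2466  0.0656] [ 3.3  0.4 -0.4] 0.0076 59.8
0.10792525672199497
open 57.8 [ 0.4134 -0.2464  0.0654] [-1.8 -0.5  0.1] 0.0302 0.0
```

View pics/t3c.png

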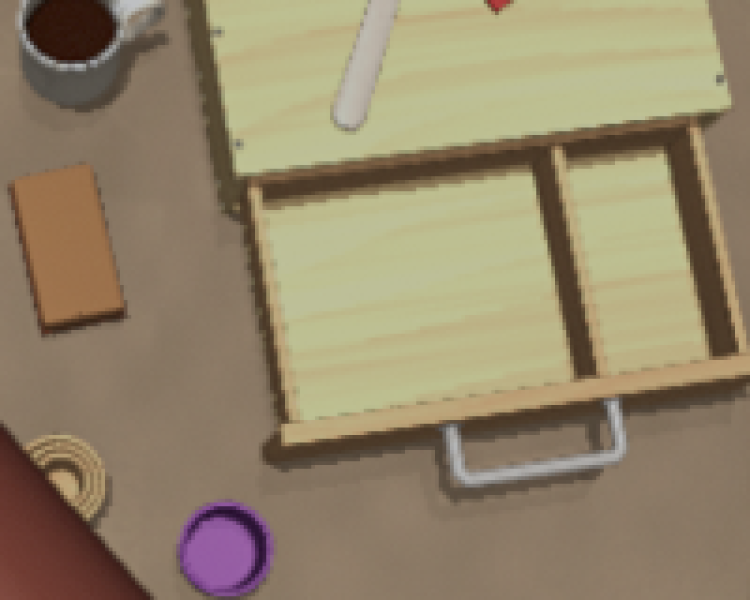

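```bash
python3 - <<'E'
from h import *
f=grab('top')
B=lambda p,z:atz(f,(np.array(p,float)+.5)/3.75-.5+[320,130],z)
h=np.array([.4141,-.2466,0])
loc=lambda p,z:[(np.round([(q-h)@UX,(q-h)@UY],4)*1000) for q in B(p,z)]
print('handle',loc([(462,481),(620,455)],.085))
print('divider',loc([(553,150),(567,150),(578,383),(597,380)],.078))
print('left in',loc([(262,185),(298,420)],.078),'right in',loc([(690,130),(737,358)],.078))
print('floor wide',loc([(270,205),(535,165),(574,375),(302,415)],.018),'floor narrow',loc([(567,165),(667,150),(708,357),(602,375)],.018))
print('front outer L',loc([(283,443),(280,425)],.115))
for c,z in(((64,478),.076),):print('nest',B([c],z))
E
```

```text
handle [array([ 5.1, 61. ]), array([  6.1, -55.7])]
divider [array([235.6, -54.4]), array([234.1, -64.9]), array([ 62.4, -37.7]), array([ 62.5, -52.1])]
left in [array([239. , 164.4]), array([ 65.6, 167.7])] right in [array([ 236.7, -161.8]), array([  62.9, -159.5])]
floor wide [array([237.8, 151. ]), array([240.6, -57.8]), array([ 75.8, -55.1]), array([ 76. , 154.3])] floor narrow [array([237.2, -82.9]), array([ 238.3, -164.6]), array([  74. , -161.6]), array([ 72.6, -76.5])]
front outer L [array([ 47. , 186.8]), array([ 59.6, 186.7])]
nest [[0.42729463 0.09445197 0.076     ]]
```

```bash
cat >> h.py <<'E'
H=np.array([.4141,-.2466])+.004*UX[:2]+.002*UY[:2]   # handle, drawer out
bay=lambda x,y:H+(.055+x)*UX[:2]+y*UY[:2]
E
python3 - <<'E'
from h import *
L=np.array([.427,.0988])
print('L',find(L,.034))
robot.gripper_to(.084); above(L,YAW,.2); down(L,.025); st('low'); robot.gripper_to(.05,45); st('grip')
down(L,.23,.12); st('lift')
c=bay(.09,-.114); above(c,YAW,.23); down(c,.055,.12); st('over')
print(down(c,.0435,.02,6)); st('set')
grab('scene','s4.png')
robot.gripper_to(.084); robot.dwell(.2); st('rel'); down(c,.23,.15)
robot.move_to([.5,.2,.3],best([.5,.2,.3],1.5)); st()
grab('top','t4.png'); a=cv2.imread('pics/t4.png')[80:300,190:520];cv2.imwrite('pics/t4c.png',cv2.resize(a,None,fx=2.4,fy=2.4,interpolation=3))
E
```

```text
find [(array([0.428 , 0.0988]), 21), (array([0.395 , 0.0618]), 19)]
L [0.4115 0.0803]
low 64.0 [0.4274 0.0988 0.0254] [ 0.1  0.3 -0.7] 0.084 0.0
grip 64.3 [0.4271 0.0987 0.0259] [-6.5 -3.1 17.8] 0.0664 45.5
lift 66.2 [0.4267 0.0988 0.2295] [ 0.4  0.2 -1.3] 0.0668 50.5
over 69.5 [ 0.5745 -0.3426  0.0559] [-0.  -0.5 -1.1] 0.0664 50.5
True
set 70.0 [ 0.574  -0.3423  0.0442] [-0.2  0.4  4.5] 0.0664 50.9
rel 70.6 [ 0.5731 -0.342   0.0431] [-0.2 -0.2 -0.5] 0.0843 0.0
 74.0 [0.5008 0.1985 0.2997] [ 0.5 -0.7  0.7] 0.0843 0.0
```

View pics/t4c.png

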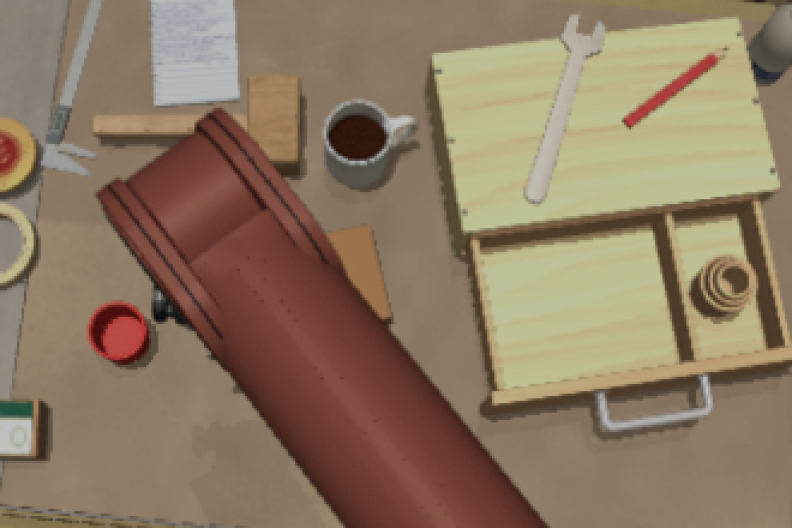

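Nest stands upright in the narrow bay (crop (723,285)). Next the tools.

```bash
cat > tool.py <<'E'
from h import *
def carry(p,th,c,w,z,force,rel):
    robot.gripper_to(min(w+.022,.084)); above(p,th,.2); down(p,z+.03,.15); print(down(p,z,.04,15)); st('low'); robot.gripper_to(w-.012,force); st('grip')
    z0=robot.observe()['tcp_pos'][2]
    down(p,.24,.12); st('lift')
    above(c,YAW+np.pi/2,.24); st('move'); down(c,z0+.035,.12); print(down(c,z0+.0165,.03,8)); st('set')
    robot.gripper_to(rel); robot.dwell(.2); st('rel'); down(c,.24,.15)
E
python3 - <<'E'
from tool import *
carry((.598,.2281),1.51,bay(.09,.110),.050,.003,90,.062)
robot.move_to([.45,.25,.35],best([.45,.25,.35],.1)); st()
grab('top','t5.png'); a=cv2.imread('pics/t5.png')[130:290,320:520];cv2.imwrite('pics/t5c.png',cv2.resize(a,None,fx=3.75,fy=3.75,interpolation=3))
E
```

```text
False
low 77.1 [0.5981 0.2283 0.0032] [ 0.  -0.1  0.4] 0.0718 0.0
grip 77.5 [0.5984 0.2287 0.0042] [-2.4  0.7  6.9] 0.0481 94.0
lift 79.6 [0.5978 0.2279 0.2394] [ 0.3 -0.4 -6.2] 0.0475 93.5
move 81.5 [ 0.5507 -0.1187  0.2399] [-0.1 -0.  -6.6] 0.0477 93.5
True
set 83.7 [ 0.5504 -0.1201  0.0274] [ 0.6 -2.9 -3.9] 0.0476 95.2
rel 84.2 [ 0.5503 -0.1226  0.0279] [ 1.7 -9.3  2.1] 0.0618 3.6
 87.3 [0.4508 0.2487 0.3495] [ 0.1 -1.3 -1. ] 0.062 0.0
```

View pics/t5c.png

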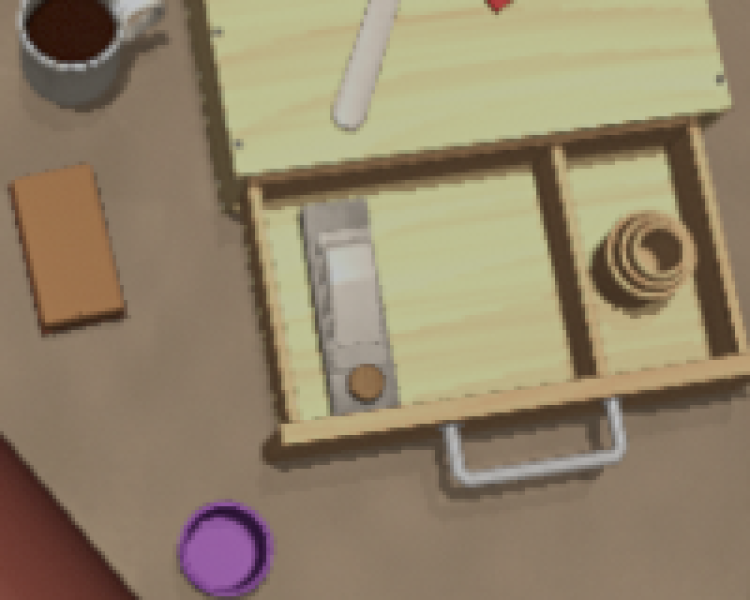

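Plane lies flat in the wide bay (crop (350,310)), clear of the front. Now the sanding block.

```bash
python3 - <<'E'
from tool import *
carry((.6044,.0836),1.75,bay(.09,.006),.065,.001,50,.077)
robot.move_to([.45,.25,.35],best([.45,.25,.35],.1)); st()
grab('top','t6.png'); a=cv2.imread('pics/t6.png')[130:290,320:520];cv2.imwrite('pics/t6c.png',cv2.resize(a,None,fx=3.75,fy=3.75,interpolation=3))
E
```

```text
False
low 91.4 [0.6046 0.0838 0.0012] [ 1.2  0.  -1. ] 0.0841 0.0
grip 91.8 [0.6048 0.0837 0.0015] [-1.   0.   3.9] 0.0621 55.6
lift 93.9 [0.6042 0.0835 0.2395] [ 0.2  0.  -1. ] 0.0622 54.9
move 95.9 [ 0.5616 -0.2223  0.2395] [-0.2  0.1 -1.3] 0.0621 54.9
True
set 98.2 [ 0.5621 -0.2228  0.0245] [0.6 2.7 4.6] 0.0622 55.8
rel 98.7 [ 0.5617 -0.2199  0.0236] [-0.8  9.5  3.3] 0.077 3.9
 102.1 [0.4506 0.249  0.3499] [-0.3 -0.7  0.3] 0.0768 0.0
```

View pics/t6c.png

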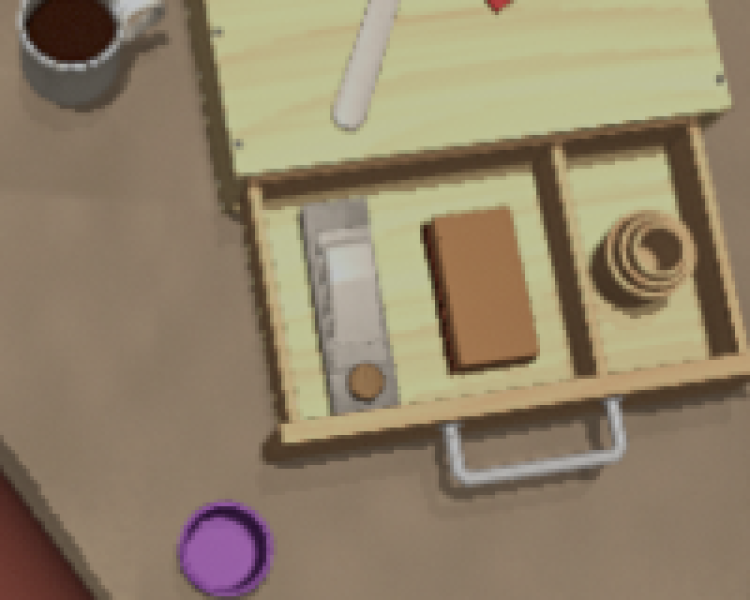

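```bash
python3 - <<'E'
from h import *
ux=UX[:2]; robot.gripper_to(0.0,20)
s=H-.032*ux
above(s,YAW+np.pi/2,.2); print(down(s,.064,.1,10)); st('front')
print(robot.move_linear([*(s+.225*ux),.064],max_speed=.05,until_force=25)); st('pushed')
p=robot.observe()['tcp_pos'][:2]; print('travel of tool past start',(p-s)@ux)
g=grab('scene','s5.png')
robot.move_linear([*(p-.03*ux),.07]); robot.move_linear([*(p-.03*ux),.25],max_speed=.2)
robot.move_to([.45,.25,.35],best([.45,.25,.35],.1)); st()
grab('top','t7.png'); a=cv2.imread('pics/t7.png')[80:300,190:520];cv2.imwrite('pics/t7c.png',cv2.resize(a,None,fx=2.4,fy=2.4,interpolation=3))
E
```

```text
False
front 106.5 [ 0.3864 -0.2476  0.0644] [-0.1  0.4  0.7] 0.0001 0.0
True
pushed 109.9 [ 0.5817 -0.2269  0.0633] [-0.4 -0.6  0.6] -0.0002 0.3
travel of tool past start 0.19676704369581796
 113.2 [0.4506 0.2489 0.3498] [ 0.3  0.  -0.3] 0.0 0.0
```

View pics/t7c.png

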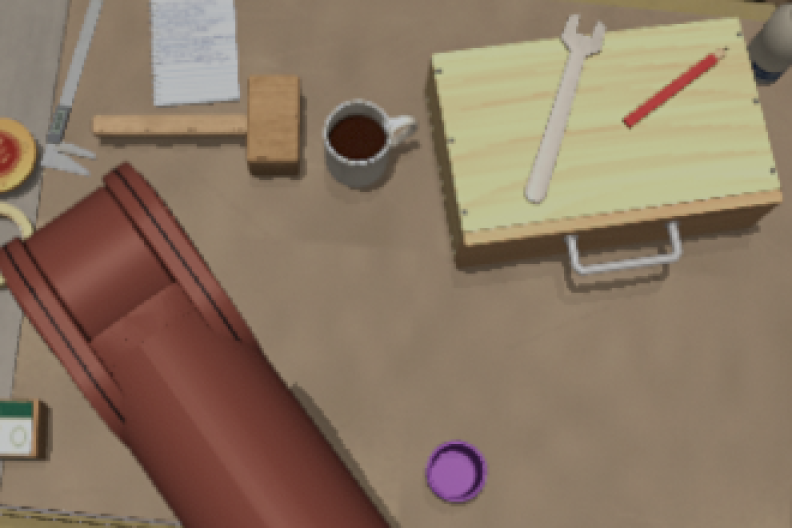

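The drawer front sits flush against the chest. One slow press confirms it, then I hand in.

```bash
python3 - <<'E'
from h import *
ux=UX[:2]; p=np.array([.5817,-.2269]); s=p-.03*ux
above(s,YAW+np.pi/2,.2); down(s,.064,.15); 
robot.move_linear([*(p-.005*ux),.064],max_speed=.05)
print(robot.move_linear([*(p+.01*ux),.064],max_speed=.01,until_force=15)); st('pressed'); print(((robot.observe()['tcp_pos'][:2])-p)@ux)
robot.move_linear([*s,.066],max_speed=.05); robot.move_linear([*s,.25],max_speed=.2); robot.dwell(.5); st()
print(robot.finish_job())
E
```

```text
True
pressed 117.6 [ 0.5816 -0.2268  0.0634] [ 0.2 -0.4 -0.1] -0.0004 0.0
-5.1155011983317103e-05
 119.9 [ 0.5518 -0.2301  0.2499] [-0.3 -0.8  0.6] 0.0001 0.0
the job is handed in; nothing more can be done
None
```

The job is handed in at about 120 s of the 210 s allowed: the three cups are nested and standing in the narrow bay, the block plane and sanding block are in the wide bay, and the drawer is shut (no tape measure was out; the hand-in returned no verdict).

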